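# Release the open intercom key

## Robot

A 6-joint arm with a two-finger parallel gripper is mounted at the origin on the work surface. World frame = base frame: x ahead of the robot, y to its left, z up, the work surface at z = 0. Lengths are in m, angles in rad, forces in N, time in s.
With the tool pointing down it reaches from about 0.325 to 1 m from the base axis. Payload 5.1 kg.
Tool frame: the origin (TCP) lies between the finger pads; the fingertips stand 17 mm ahead of it and the grasp point (between the pads) lies 2 mm behind it (nose_length is the z of the fingertips in the tool frame, in m); z points along the fingers, y is the line along which they close (so a half turn about z gives the same grasp; the last joint's range is limited). The gripper opens to 85 mm and grips with 20 to 120 N. Pads are 22 mm wide; open, the fingers measure 114 mm over their backs; the gripper's body (76 mm by 85 mm) begins 54 mm behind the grasp point. The pads swing forward as they close: fully open they stand 13 mm farther back than shut.
Start: joints at [-0.083, 0.124, 1.65, -0, 1.367, -0.083], TCP at [0.65, -0, 0.248] pointing down, gripper open.
Joint ranges: [-2.61, 2.61], [-1.02, 2.33], [0.03, 2.71], [-1.35, 4.49], [0.32, 2.68], [-2.91, 2.91]. Speed limits (rad/s): [2.57, 2.57, 3.14, 3.14, 3.14, 3.14].

## Interface

Orientations are given as a unit quaternion [x, y, z, w].
In Python, from workcell import get_obs, read_camera, calibration, hand_in, search_frame, nose_length gives the robot as it stands. The module is installed in compiled form; this text tells all that it offers.
- The arm moves only by the shell command python3 -m jog 'ROWS' [FORCE]. ROWS is JSON, a list that holds one entry, the list of rows, each a list of 7 numbers: the shift along the world's x, y, z in mm, then the turn, a rotation vector about the world's x, y, z in rad, then the closure in counts, from 0 (fully open) to 255 (shut). A call has 1 to 8 rows; each row is the pose to reach, as a shift and turn from the pose commanded when the call began; what a row does not reach only later rows make up. A row lasts 1/8 s, in which the tool goes at most 62.5 mm and 10.7 degrees, less where a joint would pass 70% of its speed; a pose out of reach is approached as far as the arm can. A call with a gripper value outside its range is refused whole. The fingers move at their own pace and stop on an object; FORCE is the grip in N (left out, the last holds). Time passes only in rows, so rows that repeat a pose let the fingers close. It gives the time, the measured TCP pose, the force, the opening and the grip force at its end, in the units of the state.
- get_obs(): the state, without advancing time (a new reading comes with each control period).
- read_camera(name): name is "scene" or "side" or "wrist"; returns (picture, depth): 400x640x3 uint8, red, green, blue; 400x640 float32, m along the optical axis (not along the pixel's ray), 0 where there is no reading.
- calibration(name): a dict with "vertical_fov" (degrees; the focal length in pixels is half the picture's height over the tangent of half this angle, whatever the lens; pixels are square), "cx", "cy" (the principal point, pixels), "k1" (the pictures are not rectified: a ray, as slopes to the right and down, at radius r is drawn at 1 + k1 r^2 times it, then the intrinsics apply), "R" (3x3) and "t" (3): a world point X has camera coordinates R X + t; the wrist camera has in their place "hand_eye" (4x4, takes a point from camera to tool coordinates, whose origin is the TCP and whose axes are the flange's). Camera axes: x right, y down, z forward; pixel columns grow to the right and rows downward; lengths in m; the calibration is good to about 2 mm. A picture is of the moment at which its call begins: read the wrist's pose just before it. calibration takes no time and is no camera call.
- hand_in(): hands the job in; it is judged then, once.
Trained networks look in the newest picture that a camera, given by its name, has taken for a name from the list of things; names that differ only in an ending like _2 or _b are one class to them, and where a whole thing is asked for, a point or a joint stands for the part that bears it (a point fixed in the world has none). Each returns a list of dicts, best first, with "p" (0 to 1); they miss things now and then, are a little off and sometimes report something else, mostly with a low value. They report only what shows in the picture. A call takes as long as a camera call.
- search_frame(camera, name): "uv" ([column, row] in pixels, amid what is visible of it).
The state is a dict: "t": time; "joints": joint angles; "joint_velocities": joint speeds; "effort": joint torques, N m; "tool_pos": TCP position; "ee_rot": TCP orientation; "force": force on the tool from outside, world axes, zero at the start; "ft_torque": the same for the moment, N m; "opening": opening from 0.0 (shut) to 1.0 (fully open); "grip_force": force on a finger pad.
Only numpy, scipy, OpenCV 4.12 (cv2) and the standard library are available. Lean on these libraries where they do the work, as an engineer would, in place of code of your own. Each camera call takes 0.05 s, during which the arm holds its last target. There are 200 camera calls.

## Task

One of the four identical push-push keys of the bedside intercom has been left latched down and keeps its line open. With a fingertip, tap each key lightly in turn from the robot's left to its right, too lightly to push any key in, to find which one is already down; then press that one key right in and let it spring up, so that all four keys stand up. Leave the eyedrop bottles, the magnifier, the saucer and the glasses case where they are, and finish clear of everything.

Things in the scene. Friction and masses are not known exactly. Their poses are not given: they have to be found in the camera images.
- intercom: Bedside intercom, fixed: grey plastic housing 134 mm deep (x, away from the robot), 220 mm wide (y, to the left). Origin: centre of its underside, on the cart top. In front a level key deck 40 mm high, x = -67 to +10 mm; behind it a speaker hood slopes up to 72 mm (x = 36 to 67 mm), a small volume knob at the right of the slope. One row of four identical white push-push keys on the deck.
- place1 (a point): Point on the key deck, 40 mm above the cart, under the middle of the left-hand end key (left and right as the robot sees it; place1 to place4 run from +y to -y of the intercom, 42 mm apart, at x = -30 mm).
- place2 (a point): Point on the key deck, 40 mm above the cart, under the middle of the second key from the left (left and right as the robot sees it; place1 to place4 run from +y to -y of the intercom, 42 mm apart, at x = -30 mm).
- place3 (a point): Point on the key deck, 40 mm above the cart, under the middle of the third key from the left (left and right as the robot sees it; place1 to place4 run from +y to -y of the intercom, 42 mm apart, at x = -30 mm).
- place4 (a point): Point on the key deck, 40 mm above the cart, under the middle of the right-hand end key (left and right as the robot sees it; place1 to place4 run from +y to -y of the intercom, 42 mm apart, at x = -30 mm).
- unit_a: One of the four key units; which place in the row it has changes from run to run. Origin: on the deck under the middle of its key. The key is a flat-topped white block 34 mm (intercom x) by 26 mm (y); standing up, its top is 14 mm above the deck (54 mm above the cart). The thin black frame round it is flush.
- unit_b: One of the four key units; which place in the row it has changes from run to run. Origin: on the deck under the middle of its key. The key is a flat-topped white block 34 mm (intercom x) by 26 mm (y); standing up, its top is 14 mm above the deck (54 mm above the cart). The thin black frame round it is flush.
- unit_c: One of the four key units; which place in the row it has changes from run to run. Origin: on the deck under the middle of its key. The key is a flat-topped white block 34 mm (intercom x) by 26 mm (y); standing up, its top is 14 mm above the deck (54 mm above the cart). The thin black frame round it is flush.
- unit_d: One of the four key units; which place in the row it has changes from run to run. Origin: on the deck under the middle of its key. The key is a flat-topped white block 34 mm (intercom x) by 26 mm (y); standing up, its top is 14 mm above the deck (54 mm above the cart). The thin black frame round it is flush.
- key_a (a joint): Depth of the key of unit_a, m: 0 up, 0.005 latched (top 9 mm above the deck), 0.0075 at the bottom of its stroke. Raised, it starts to give at 2 N, is 4 mm down at 3.7 N, at the bottom at 5.3 N, where it latches. Latched, it hardly gives below 4 N; pushed to the bottom (7 N is sure) and let go it springs up. One of the four keys starts latched.
- key_b (a joint): Depth of the key of unit_b, m: 0 up, 0.005 latched (top 9 mm above the deck), 0.0075 at the bottom of its stroke. Raised, it starts to give at 2 N, is 4 mm down at 3.7 N, at the bottom at 5.3 N, where it latches. Latched, it hardly gives below 4 N; pushed to the bottom (7 N is sure) and let go it springs up. One of the four keys starts latched.
- key_c (a joint): Depth of the key of unit_c, m: 0 up, 0.005 latched (top 9 mm above the deck), 0.0075 at the bottom of its stroke. Raised, it starts to give at 2 N, is 4 mm down at 3.7 N, at the bottom at 5.3 N, where it latches. Latched, it hardly gives below 4 N; pushed to the bottom (7 N is sure) and let go it springs up. One of the four keys starts latched.
- key_d (a joint): Depth of the key of unit_d, m: 0 up, 0.005 latched (top 9 mm above the deck), 0.0075 at the bottom of its stroke. Raised, it starts to give at 2 N, is 4 mm down at 3.7 N, at the bottom at 5.3 N, where it latches. Latched, it hardly gives below 4 N; pushed to the bottom (7 N is sure) and let go it springs up. One of the four keys starts latched.
- bottle_1: White plastic eyedrop bottle with a ribbed twist cap, 25 mm wide, 62 mm tall, 25 g, standing loose on the cart just in front of the intercom's left-hand half. Origin: centre of its underside. Not to be disturbed.
- bottle_2: White plastic eyedrop bottle with a ribbed twist cap, 25 mm wide, 62 mm tall, 25 g, standing loose on the cart just behind the intercom. Origin: centre of its underside. Not to be disturbed.
- bottle_3: White plastic eyedrop bottle with a ribbed twist cap, 25 mm wide, 62 mm tall, 25 g, standing loose in the steel tray. Origin: centre of its underside. Not to be disturbed.
- magnifier: Blue acrylic magnifier lying flat and loose in front of the intercom, 177 mm long, 84 mm wide at the lens, 12 mm thick. Origin: underside, where lens and handle meet; the lens is towards its +x. Not to be disturbed.
- saucer: White ceramic saucer, 140 mm wide, 21 mm high, loose in the tray. Origin: centre of its underside. Not to be disturbed.
- glasses_case: Shut grey glasses case, 160 by 62 mm, 38 mm high, loose on the cart to the right of the intercom, its length along its x. Origin: centre of its underside. Not to be disturbed.
- tray: Fixed stainless steel tray, 280 (x) by 200 (y) by 18 mm high (21 mm over the rolled rim), floor 3 mm thick, to the left of the intercom. Origin: centre of its underside.

How it is judged:
On the way, in this order (a step that is already met when the one before it is completed fails the run):
1. the fingers touch the left-hand end key lightly (((horizontal distance between unit_a and place1 below 0.01 m and contact force between the fingers and unit_a above 0.3 N) or (horizontal distance between unit_b and place1 below 0.01 m and contact force between the fingers and unit_b above 0.3 N) or (horizontal distance between unit_c and place1 below 0.01 m and contact force between the fingers and unit_c above 0.3 N) or (horizontal distance between unit_d and place1 below 0.01 m and contact force between the fingers and unit_d above 0.3 N))), for 0.02 s.
2. the fingers touch the second key from the left lightly (((horizontal distance between unit_a and place2 below 0.01 m and contact force between the fingers and unit_a above 0.3 N) or (horizontal distance between unit_b and place2 below 0.01 m and contact force between the fingers and unit_b above 0.3 N) or (horizontal distance between unit_c and place2 below 0.01 m and contact force between the fingers and unit_c above 0.3 N) or (horizontal distance between unit_d and place2 below 0.01 m and contact force between the fingers and unit_d above 0.3 N))), for 0.02 s.
3. the fingers touch the third key from the left lightly (((horizontal distance between unit_a and place3 below 0.01 m and contact force between the fingers and unit_a above 0.3 N) or (horizontal distance between unit_b and place3 below 0.01 m and contact force between the fingers and unit_b above 0.3 N) or (horizontal distance between unit_c and place3 below 0.01 m and contact force between the fingers and unit_c above 0.3 N) or (horizontal distance between unit_d and place3 below 0.01 m and contact force between the fingers and unit_d above 0.3 N))), for 0.02 s.
4. the fingers touch the right-hand end key lightly (((horizontal distance between unit_a and place4 below 0.01 m and contact force between the fingers and unit_a above 0.3 N) or (horizontal distance between unit_b and place4 below 0.01 m and contact force between the fingers and unit_b above 0.3 N) or (horizontal distance between unit_c and place4 below 0.01 m and contact force between the fingers and unit_c above 0.3 N) or (horizontal distance between unit_d and place4 below 0.01 m and contact force between the fingers and unit_d above 0.3 N))), for 0.02 s.
5. the latched key has been pressed and has sprung up: all four keys stand up (value of joint each of key_a, key_b, key_c, key_d below 0.0015 m), for 0.2 s.
At the end, for the whole second after the job is handed in: All four keys stand up (each less than 1.5 mm below its raised position), and the three bottles, magnifier, saucer and glasses case are within 15 mm of where they were (all of step 5 and distance of each of bottle_1, bottle_2, bottle_3, magnifier, saucer, glasses_case from where it was at the start of the episode below 0.015 m); the robot touches nothing.
It fails at once if a raised key is pushed in (more than 4.2 mm deep) instead of being lightly tapped, while another key is down (value of joint each of key_b, key_a above 0.0042 m or value of joint each of key_c, key_a above 0.0042 m or value of joint each of key_c, key_b above 0.0042 m or value of joint each of key_d, key_a above 0.0042 m or value of joint each of key_d, key_b above 0.0042 m or value of joint each of key_d, key_c above 0.0042 m).
It fails at once if a bottle, the magnifier, the saucer or the glasses case is lifted or shifted more than 15 mm (distance of any of bottle_1, bottle_2, bottle_3, magnifier, saucer, glasses_case from where it was at the start of the episode above 0.015 m).
It fails at once if a bottle is tipped over (angle between any of bottle_1, bottle_2, bottle_3's own z axis and vertical above 0.5 rad).
It also fails if it takes over 48 s, if anything falls off the work surface, if the arm or the gripper's body presses on something with over 40 N, if the wrist force passes 120 N, or if a joint passes its speed limit or range.

## Working session

There is one attempt and no reset: what is moved stays moved. The work goes in short steps, Python scripts to look and compute and a shell command to move; the robot and the scene stay as the last step left them, time stands still between calls to the robot, and variables do not carry over. Pictures are saved under pics/ and viewed, at most 10 in all, crops included, and the job is handed in when it is done.

```bash
mkdir -p pics; cat > h.py <<'E'
import numpy as np, cv2
from workcell import *
from scipy.spatial.transform import Rotation as Ro
def K(c): 
    f=200/np.tan(np.radians(c["vertical_fov"])/2); return np.array([[f,0,c["cx"]],[0,f,c["cy"]],[0,0,1.]]),np.array([c["k1"],0,0,0,0.])
def unproj(name,uv,z,obs=None):
    """rays -> world xyz at depth z"""
    c=calibration(name); k,d=K(c)
    n=cv2.undistortPoints(np.array(uv,float).reshape(-1,1,2),k,d).reshape(-1,2)
    P=np.c_[n,np.ones(len(n))]*np.array(z,float).reshape(-1,1)
    if name=="wrist":
        T=np.array(c["hand_eye"]); P=P@T[:3,:3].T+T[:3,3]
        return P@Ro.from_quat(obs["ee_rot"]).as_matrix().T+obs["tool_pos"]
    return (P-np.array(c["t"]))@np.array(c["R"])
def cloud(name,depth,obs=None):
    v,u=np.mgrid[:400,:640]; return unproj(name,np.c_[u.ravel(),v.ravel()],depth.ravel(),obs).reshape(400,640,3)
E
python3 - <<'E'
from h import *
o=get_obs();print(o,nose_length)
for n in ["scene","wrist"]:
    o=get_obs();im,d=read_camera(n);cv2.imwrite(f"pics/{n}.png",im[...,::-1]);np.save(f"{n}_d.npy",d)
    P=cloud(n,d,o)
    for x in ["intercom","key_a","bottle_1","magnifier","glasses_case","saucer"]:
        for r in search_frame(n,x)[:5]:
            u,v=np.round(r["uv"]).astype(int);print(n,x,round(r["p"],2),u,v,P[v,u].round(3))
E
```

```text
{'t': 0.0, 'joints': array([-8.26043438e-02,  1.24483610e-01,  1.65168368e+00,  1.04989560e-05,
        1.36747743e+00, -8.25775546e-02]), 'joint_velocities': array([ 0.00122345,  0.00135967, -0.0029723 , -0.0002961 ,  0.00183545,
       -0.00039024]), 'effort': array([ 3.96925461e-04, -4.23608243e+01, -3.65454090e+01,  2.94756808e-05,
        6.89593100e-03,  2.82237529e-06]), 'tool_pos': array([6.49425817e-01, 1.83142963e-05, 2.47061161e-01]), 'ee_rot': array([ 7.07116634e-01,  7.07096184e-01, -6.59266855e-04, -7.86217237e-04]), 'force': array([ 0.57306203,  0.89906661, -0.31582294]), 'ft_torque': array([ 0.0108044 , -0.02563924, -0.00349934]), 'grip_force': 0.0, 'opening': 1.000662349921081} 0.017
scene key_a 0.76 356 212 [0.558 0.155 0.053]
scene key_a 0.73 311 215 [0.576 0.076 0.053]
scene key_a 0.56 288 215 [0.583 0.036 0.054]
scene key_a 0.5 334 214 [0.564 0.116 0.049]
scene bottle_1 0.91 462 231 [0.562 0.342 0.033]
scene bottle_1 0.62 310 215 [0.577 0.074 0.053]
scene bottle_1 0.6 350 281 [0.7   0.157 0.032]
scene bottle_1 0.53 366 191 [0.465 0.168 0.033]
scene magnifier 0.72 311 196 [0.464 0.056 0.008]
scene magnifier 0.33 325 242 [0.657 0.112 0.068]
scene glasses_case 0.87 225 253 [ 0.674 -0.053  0.038]
scene glasses_case 0.18 353 279 [0.698 0.162 0.035]
scene saucer 0.75 438 191 [0.413 0.318 0.008]
scene saucer 0.2 325 242 [0.657 0.112 0.068]
wrist intercom 0.77 279 93 [0.607 0.101 0.044]
wrist key_a 0.87 234 76 [0.56  0.118 0.047]
wrist key_a 0.81 243 118 [0.568 0.075 0.053]
wrist key_a 0.78 220 36 [0.55  0.156 0.053]
wrist key_a 0.75 255 152 [0.579 0.038 0.053]
wrist bottle_1 0.86 140 28 [0.462 0.167 0.043]
wrist bottle_1 0.65 354 30 [0.686 0.159 0.058]
wrist bottle_1 0.48 253 154 [0.576 0.035 0.053]
wrist magnifier 0.76 178 126 [0.471 0.064 0.006]
wrist magnifier 0.26 254 155 [0.578 0.034 0.054]
wrist glasses_case 0.81 311 225 [ 0.641 -0.059  0.036]
```

View pics.

View pics/wrist.png

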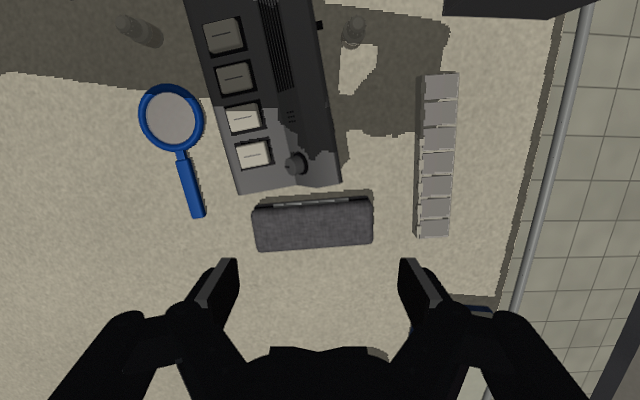

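View pics/scene.png

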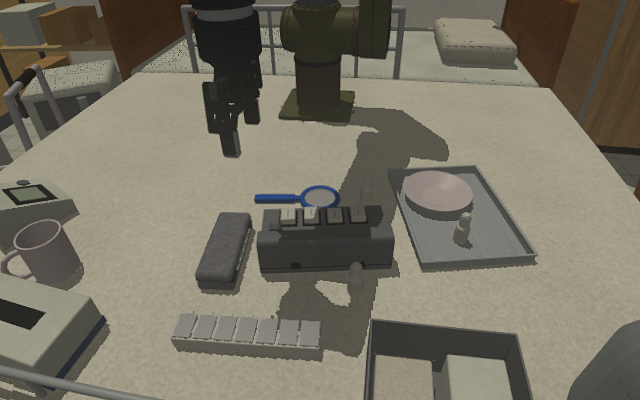

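```bash
python3 - <<'E'
from h import *
o=get_obs()
for n in ["wrist","scene"]:
    P=cloud(n,np.load(f"{n}_d.npy"),o); im=cv2.imread(f"pics/{n}.png")
    m=(P[...,2]>.044)&(P[...,2]<.060)&(P[...,0]<.615)&(P[...,0]>.52)&(P[...,1]>.0)&(P[...,1]<.19)&(im.min(2)>150)
    nn,l,s,c=cv2.connectedComponentsWithStats(m.astype(np.uint8))
    for i in range(1,nn):
        if s[i,4]>60:
            q=P[l==i]; r=cv2.minAreaRect((q[:,:2]*1000).astype(np.float32)); print(n,s[i,4],c[i].round(),np.median(q,0).round(4),[np.round(a,1) for a in r])
E
```

```text
wrist 225 [251. 160.] [0.5734 0.0283 0.0526] [array([574.9,  32.2]), array([29.6, 18.9]), np.float64(11.9)]
```

```bash
python3 - <<'E'
from h import *
o=get_obs()
for n in ["wrist","scene"]:
    P=cloud(n,np.load(f"{n}_d.npy"),o)
    m=(P[...,2]>.0455)&(P[...,2]<.058)&(P[...,0]<.61)&(P[...,0]>.52)&(P[...,1]>.0)&(P[...,1]<.19)
    nn,l,s,c=cv2.connectedComponentsWithStats(m.astype(np.uint8),connectivity=4)
    for i in range(1,nn):
        if s[i,4]>40:
            q=P[l==i]; r=cv2.minAreaRect((q[:,:2]*1000).astype(np.float32)); print(n,s[i,4],c[i].round(),np.median(q,0).round(4),[np.round(a,1) for a in r])
E
```

```text
wrist 619 [272.  37.] [0.6031 0.1553 0.0513] [array([604.5, 146.3]), array([11.3, 89.3]), np.float64(10.1)]
wrist 963 [222.  35.] [0.5521 0.1569 0.0523] [array([551.1, 157.5]), array([34.5, 26.2]), np.float64(11.5)]
wrist 787 [234.  78.] [0.5598 0.116  0.0474] [array([559.2, 115.7]), array([33.7, 26.3]), np.float64(12.3)]
wrist 783 [243. 117.] [0.568  0.0757 0.0524] [array([567. ,  75.3]), array([34.7, 26.4]), np.float64(10.6)]
wrist 704 [253. 155.] [0.5765 0.0342 0.0526] [array([575.4,  33.6]), array([34.7, 26.1]), np.float64(10.8)]
scene 222 [357. 212.] [0.5584 0.1566 0.0534] [array([554.6, 156.5]), array([33.9, 26.3]), np.float64(10.4)]
scene 217 [311. 214.] [0.5739 0.075  0.0533] [array([568.4,  74.6]), array([36. , 24.9]), np.float64(9.7)]
scene 226 [287. 214.] [0.582  0.0333 0.0535] [array([577.4,  32.7]), array([35.6, 25.4]), np.float64(11.9)]
scene 185 [334. 214.] [0.5637 0.1152 0.0487] [array([562.2, 115.6]), array([32.5, 25.1]), np.float64(7.7)]
```

```bash
python3 -m jog '[[[-30,50,-20,0,0,0.1,255],[-65,105,-40,0,0,0.2,255],[-97,157,-80,0,0,0.2,255],[-97,157,-130,0,0,0.2,255],[-97,157,-150,0,0,0.2,255],[-97,157,-155,0,0,0.2,255],[-97,157,-155,0,0,0.2,255],[-97,157,-155,0,0,0.2,255]]]' 20; python3 - <<'E'
from h import *
o=get_obs();print(o["force"],o["opening"],o["tool_pos"])
im,d=read_camera("side");cv2.imwrite("pics/s1.png",im[...,::-1])
im,d=read_camera("wrist");cv2.imwrite("pics/w1.png",im[...,::-1])
E
```

```text
t: 1.7
tool_pos: [0.555, 0.1566, 0.0957]
ee_rot: [0.633, 0.774, 0.002, 0.001]
force: [0.1, 0.7, -0.3]
opening: 0.0
grip_force: 0.0
[ 0.10191306  0.74637417 -0.26676078] 0.0003344888362304499 [0.55501314 0.15659757 0.09569098]
```

View pics/s1.png

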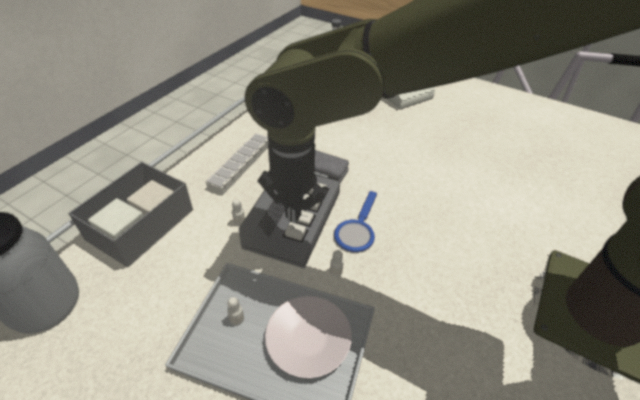

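View pics/w1.png

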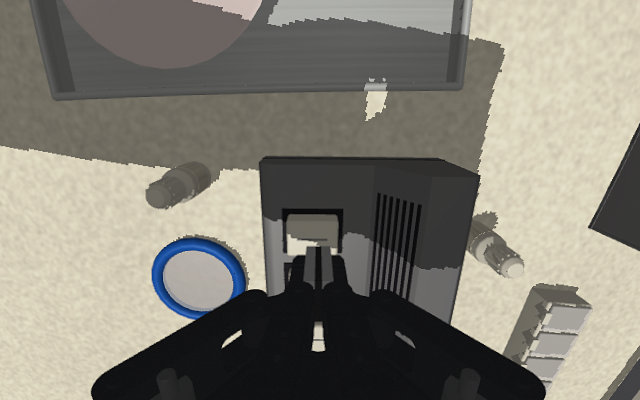

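```bash
python3 -m jog '[[[-2,0,-10,0,0,0,255],[-2,0,-20,0,0,0,255],[-2,0,-20,0,0,0,255],[-2,0,-21,0,0,0,255],[-2,0,-21,0,0,0,255]]]'
```

```text
t: 2.42
tool_pos: [0.551, 0.157, 0.0723]
ee_rot: [0.633, 0.774, -0.0, -0.0]
force: [-0.1, -0.2, -0.2]
opening: -0.001
grip_force: 0.0
```

```bash
python3 -m jog '[[[0,0,-1,0,0,0,255],[0,0,-1,0,0,0,255]]]'; python3 -m jog '[[[0,0,-1,0,0,0,255],[0,0,-1,0,0,0,255]]]'
```

```text
t: 2.68
tool_pos: [0.551, 0.157, 0.0713]
ee_rot: [0.633, 0.774, 0.0, -0.0]
force: [0.7, 0.5, 0.0]
opening: -0.002
grip_force: 0.0
t: 2.92
tool_pos: [0.5511, 0.157, 0.0706]
ee_rot: [0.633, 0.774, 0.0, 0.0]
force: [-0.2, 0.2, 2.5]
opening: -0.001
grip_force: 1.0
```

```bash
python3 -m jog '[[[0,0,12,0,0,0,255],[8,-41,12,0,0,0,255],[8,-41,12,0,0,0,255],[8,-41,3,0,0,0,255],[8,-41,1,0,0,0,255],[8,-41,1,0,0,0,255]]]'; python3 -m jog '[[[0,0,-1,0,0,0,255],[0,0,-1,0,0,0,255]]]'; python3 -m jog '[[[0,0,-1,0,0,0,255],[0,0,-1,0,0,0,255]]]'
```

```text
t: 3.68
tool_pos: [0.5584, 0.1165, 0.0706]
ee_rot: [0.633, 0.774, -0.0, -0.0]
force: [-0.2, -0.5, -0.8]
opening: 0.0
grip_force: 0.0
t: 3.92
tool_pos: [0.559, 0.1162, 0.0703]
ee_rot: [0.633, 0.774, 0.0, 0.0]
force: [-0.4, 0.4, -0.6]
opening: -0.002
grip_force: 0.0
t: 4.18
tool_pos: [0.559, 0.116, 0.0693]
ee_rot: [0.633, 0.774, -0.0, -0.0]
force: [-0.0, 0.1, -0.3]
opening: -0.001
grip_force: 0.0
```

No contact at the raised height: this one is low, as the depth picture showed (48 mm). I'll go on down gently.

```bash
python3 -m jog '[[[0,0,-1,0,0,0,255],[0,0,-2,0,0,0,255],[0,0,-2,0,0,0,255]]]'; python3 -m jog '[[[0,0,-1,0,0,0,255],[0,0,-1,0,0,0,255]]]';  python3 -m jog '[[[0,0,-1,0,0,0,255],[0,0,-1,0,0,0,255]]]'
```

```text
t: 4.55
tool_pos: [0.5589, 0.1159, 0.0671]
ee_rot: [0.633, 0.774, -0.0, -0.0]
force: [-0.3, 0.0, 0.3]
opening: 0.001
grip_force: 0.0
t: 4.8
tool_pos: [0.5589, 0.116, 0.0662]
ee_rot: [0.633, 0.774, -0.0, -0.0]
force: [-0.8, 0.7, -0.0]
opening: -0.0
grip_force: 0.0
t: 5.05
tool_pos: [0.559, 0.116, 0.0657]
ee_rot: [0.633, 0.774, -0.0, -0.0]
force: [-2.6, -0.3, 3.9]
opening: -0.005
grip_force: 2.0
```

```bash
python3 -m jog '[[[0,0,17,0,0,0,255],[8,-41,17,0,0,0,255],[8,-41,17,0,0,0,255],[8,-41,9,0,0,0,255],[8,-41,7,0,0,0,255],[8,-41,7,0,0,0,255]]]'; python3 -m jog '[[[0,0,-1,0,0,0,255],[0,0,-1,0,0,0,255]]]'; python3 -m jog '[[[0,0,-1,0,0,0,255],[0,0,-1,0,0,0,255]]]'
```

```text
t: 5.8
tool_pos: [0.5664, 0.0756, 0.0716]
ee_rot: [0.633, 0.774, -0.0, -0.001]
force: [-0.6, -0.1, -0.5]
opening: 0.0
grip_force: 0.0
t: 6.05
tool_pos: [0.567, 0.0752, 0.0713]
ee_rot: [0.633, 0.774, 0.0, -0.0]
force: [0.5, -0.5, 0.6]
opening: 0.002
grip_force: 0.0
t: 6.3
tool_pos: [0.5672, 0.0751, 0.0707]
ee_rot: [0.633, 0.774, 0.0, 0.0]
force: [-0.4, 0.7, 1.3]
opening: -0.001
grip_force: 1.0
```

```bash
python3 -m jog '[[[0,0,-0.4,0,0,0,255],[0,0,-0.4,0,0,0,255]]]'; python3 -m jog '[[[0,0,12,0,0,0,255],[8,-41.5,12,0,0,0,255],[8,-41.5,12,0,0,0,255],[8,-41.5,4,0,0,0,255],[8,-41.5,2,0,0,0,255],[8,-41.5,1,0,0,0,255]]]'; python3 -m jog '[[[0,0,-0.6,0,0,0,255],[0,0,-0.6,0,0,0,255]]]'; python3 -m jog '[[[0,0,-0.7,0,0,0,255],[0,0,-0.7,0,0,0,255]]]'
```

```text
t: 6.55
tool_pos: [0.5671, 0.0751, 0.0701]
ee_rot: [0.633, 0.774, 0.0, 0.0]
force: [-0.3, 1.1, 2.2]
opening: -0.0
grip_force: 1.1
t: 7.3
tool_pos: [0.5744, 0.0341, 0.0705]
ee_rot: [0.633, 0.774, -0.0, -0.001]
force: [-1.7, 0.3, 1.9]
opening: 0.003
grip_force: 1.1
t: 7.55
tool_pos: [0.575, 0.0338, 0.0705]
ee_rot: [0.633, 0.774, 0.0, -0.0]
force: [-1.6, 0.3, 2.7]
opening: 0.003
grip_force: 1.0
t: 7.8
tool_pos: [0.5752, 0.0337, 0.0698]
ee_rot: [0.633, 0.774, 0.0, 0.0]
force: [-1.6, 1.3, 2.6]
opening: 0.002
grip_force: 1.2
```

```bash
python3 -m jog '[[[0,0,16,0,0,0,255],[-8,42,16,0,0,0,255],[-16,82.5,16,0,0,0,255],[-16,82.5,16,0,0,0,255],[-16,82.5,5,0,0,0,255],[-16,82.5,-2,0,0,0,255],[-16,82.5,-2,0,0,0,255]]]'; python3 -m jog '[[[0,0,-2,0,0,0,255],[0,0,-4,0,0,0,255],[0,0,-5,0,0,0,255],[0,0,-5,0,0,0,255]]]'
```

```text
t: 8.68
tool_pos: [0.5587, 0.115, 0.0667]
ee_rot: [0.633, 0.774, -0.001, -0.0]
force: [-1.3, -0.2, 0.3]
opening: -0.001
grip_force: 0.0
t: 9.18
tool_pos: [0.5592, 0.1154, 0.0635]
ee_rot: [0.633, 0.774, -0.0, 0.0]
force: [-2.8, -3.1, 7.1]
opening: 0.001
grip_force: 3.3
```

```bash
python3 -m jog '[[[0,0,-1,0,0,0,255],[0,0,-2,0,0,0,255],[0,0,-2,0,0,0,255]]]'; python3 -m jog '[[[0,0,8,0,0,0,255],[0,0,40,0,0,0,255],[0,0,90,0,0,0,255],[40,-50,140,0,0,0,255],[60,-90,160,0,0,0,255],[60,-90,160,0,0,0,255],[60,-90,160,0,0,0,255],[60,-90,160,0,0,0,255]]]'
python3 - <<'E'
from h import *
o=get_obs();im,d=read_camera("wrist");cv2.imwrite("pics/w2.png",im[...,::-1]);P=cloud("wrist",d,o)
for x in ["key_a","bottle_1","magnifier","glasses_case"]:
    for r in search_frame("wrist",x)[:5]:
        u,v=np.round(r["uv"]).astype(int);print(x,round(r["p"],2),u,v,P[v,u].round(3))
im,d=read_camera("scene");P=cloud("scene",d)
for u,v in [(357,211),(334,213),(311,214),(287,214)]: print(P[v,u].round(4))
print(o["force"])
E
```

```text
t: 9.55
tool_pos: [0.5593, 0.1154, 0.0633]
ee_rot: [0.633, 0.774, -0.001, 0.0]
force: [-8.9, -3.4, 17.1]
opening: 0.001
grip_force: 8.3
t: 10.55
tool_pos: [0.6177, 0.027, 0.2187]
ee_rot: [0.633, 0.774, -0.001, -0.001]
force: [-0.5, -0.4, 0.1]
opening: -0.002
grip_force: 0.0
key_a 0.77 277 48 [0.552 0.155 0.052]
key_a 0.76 278 136 [0.566 0.076 0.052]
key_a 0.69 279 90 [0.56  0.119 0.048]
key_a 0.67 280 177 [0.575 0.034 0.054]
bottle_1 0.94 413 71 [0.682 0.162 0.054]
bottle_1 0.86 184 16 [0.462 0.166 0.048]
bottle_1 0.56 324 102 [0.605 0.117 0.046]
magnifier 0.9 199 123 [0.468 0.067 0.006]
magnifier 0.59 277 94 [0.558 0.115 0.047]
magnifier 0.48 328 102 [0.609 0.118 0.052]
glasses_case 0.72 329 252 [0.622 0.039 0.211]
glasses_case 0.41 280 91 [0.561 0.118 0.048]
[0.5564 0.1562 0.0542]
[0.5624 0.1156 0.0502]
[0.5755 0.076  0.0544]
[0.5802 0.0333 0.0536]
[-0.45909571 -0.4350244   0.0646879 ]
```

View pics/w2.png

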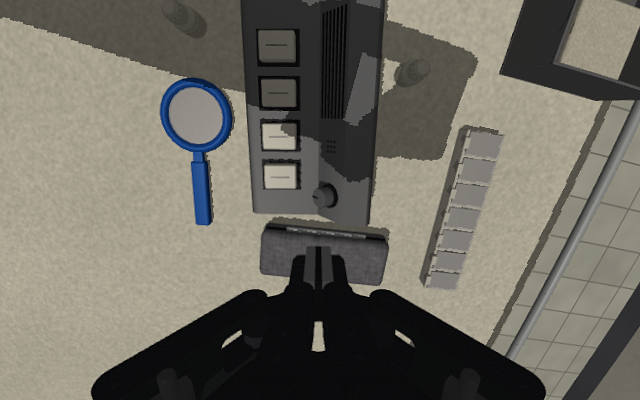

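```bash
python3 - <<'E'
from h import *
o=get_obs();im,d=read_camera("wrist");P=cloud("wrist",d,o)
for u,v in [(277,48),(278,92),(279,137),(280,177)]: print(np.median(P[v-10:v+10,u-12:u+12].reshape(-1,3),0).round(4))
E
```

```text
[0.5531 0.1551 0.0522]
[0.5594 0.117  0.0473]
[0.5683 0.0746 0.0523]
[0.5759 0.0335 0.0524]
```

```bash
python3 -m jog '[[[-40,60,-30,0,0,0,255],[-60,90,-80,0,0,0,255],[-60,90,-130,0,0,0,255],[-60,90,-149,0,0,0,255],[-60,90,-152,0,0,0,255],[-60,90,-152,0,0,0,255]]]'; python3 -m jog '[[[0,0,-4,0,0,0,255],[0,0,-8,0,0,0,255],[0,0,-8,0,0,0,255]]]';python3 -m jog '[[[0,0,2,0,0,0,255],[0,0,3,0,0,0,255],[0,0,4,0,0,0,255],[0,0,4,0,0,0,255]]]';python3 -m jog '[[[0,0,1,0,0,0,255],[0,0,2,0,0,0,255],[0,0,2,0,0,0,255]]]'
```

```text
t: 11.65
tool_pos: [0.5612, 0.1156, 0.071]
ee_rot: [0.633, 0.774, 0.001, 0.001]
force: [0.4, 0.1, 0.3]
opening: -0.003
grip_force: 0.0
t: 12.02
tool_pos: [0.5612, 0.1158, 0.0634]
ee_rot: [0.633, 0.774, 0.001, 0.002]
force: [-0.3, -1.2, 6.9]
opening: 0.001
grip_force: 4.0
t: 12.52
tool_pos: [0.5597, 0.1161, 0.0652]
ee_rot: [0.633, 0.774, 0.001, 0.001]
force: [3.9, -0.1, 4.7]
opening: 0.001
grip_force: 2.3
t: 12.9
tool_pos: [0.5589, 0.1161, 0.0665]
ee_rot: [0.633, 0.774, -0.0, -0.0]
force: [2.5, -0.3, 4.5]
opening: -0.001
grip_force: 2.0
```

```bash
python3 -m jog '[[[0,0,1,0,0,0,255],[0,0,2,0,0,0,255],[0,0,2,0,0,0,255]]]';python3 -m jog '[[[0,0,15,0,0,0,255],[0,0,50,0,0,0,255],[0,0,100,0,0,0,255],[40,-50,140,0,0,0,255],[60,-90,160,0,0,0,255],[60,-90,160,0,0,0,255],[60,-90,160,0,0,0,255],[60,-90,160,0,0,0,255]]]'
python3 - <<'E'
from h import *
o=get_obs();im,d=read_camera("wrist");P=cloud("wrist",d,o);cv2.imwrite("pics/w3.png",im[...,::-1])
for r in search_frame("wrist","key_a")[:4]:
    u,v=np.round(r["uv"]).astype(int); print(u,v,np.median(P[v-10:v+10,u-12:u+12].reshape(-1,3),0).round(4))
print(o["force"])
E
```

```text
t: 13.28
tool_pos: [0.5587, 0.1161, 0.0684]
ee_rot: [0.633, 0.774, -0.0, -0.0]
force: [2.3, 0.7, 2.9]
opening: -0.003
grip_force: 1.6
t: 14.28
tool_pos: [0.6174, 0.027, 0.2268]
ee_rot: [0.633, 0.775, -0.001, -0.002]
force: [-0.1, 0.6, -0.1]
opening: 0.0
grip_force: 0.0
284 175 [0.5775 0.0355 0.0524]
280 139 [0.5669 0.0724 0.0523]
279 47 [0.5517 0.1578 0.0522]
280 91 [0.5594 0.1188 0.0521]
[-0.09699143  0.58744339 -0.08174892]
```

View pics/w3.png

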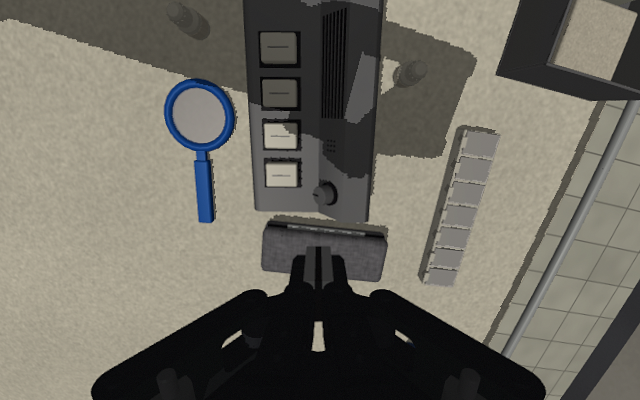

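All four keys (column 280, rows 47 to 175) now stand at the same height. The bottles near (187,15) and (405,72), the magnifier and the case are unmoved, and the arm is clear.

```bash
python3 -c "from workcell import hand_in;print(hand_in())"
```

```text
the job is handed in; nothing more can be done
None
```

I tapped all four keys from left to right and found the second from the left latched. The first press left it down, the second released it, and the last depth picture showed all four keys up with nothing nearby moved and the arm clear; the job is handed in, with no verdict returned.

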